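# Slide a stack of member cards along the rail into the encoder pocket

### The job

Load the card encoder without picking anything up: with the fingertips, push the banded stack of member cards across the black tray until its long side lies flat against the tray's long metal rail, well short of the pocket. Then slide it along the rail, keeping it flat against it, into the corner pocket until its short end rests against the grey encoder housing. Leave the eraser, the clip tin, the yellow note pad and the date stamp where they are.

Things in the scene. Friction and masses are not known exactly. Their poses are not given: they have to be found in the camera images.
- card_tray: Fixed black card-encoder tray. Origin on the worktop; x across the tray (away from the robot at yaw 0), y along the rail towards the pocket. Floor x -95 to 95, y -170 to 158 mm, its top 6 mm above the worktop; no wall at x -95 or y -170. Aluminium rail along the far edge: face at x = 83 mm, 12 thick, top 16 mm above the worktop. The tray does not move.
- stop (a point): Middle of the foot of the end stop's face, at the tray floor: the grey encoder housing, 34 mm high over the tray's full width, 42 mm long. Its face is the plane tray y = 158 mm (this point is at tray x 0, y 158, z 6). Axes are the tray's.
- lip (a point): Start of the pocket lip's inner face, at the floor (tray x 23, y 111, z 6 mm). The low aluminium lip (top 14 mm above the worktop, 8 mm thick) runs parallel to the rail from here to the housing, so the corner pocket is 60 mm wide, 4 mm more than the stack, and 47 mm deep. Before it, tray y 92 to 111, it flares away from the rail. The pocket floor bears a green field.
- seat (a point): Point on the tray floor where the centre of the stack's underside lies when the stack is fully home in the pocket (tray x 55, y 114, z 6 mm); its axes are the tray's.
- card_stack: Loose, banded, rigid stack of turquoise member cards lying flat on the tray floor, about 0.09 kg. Box 56 mm (its x) by 88 mm (its y) by 14 mm high; origin at the centre of the underside. It starts with its long side (y) within about 0.4 rad of the rail's direction, a few cm off the rail and 14 to 21 cm short of its seat. It slides under a push of 2 N or less.
- rubber_eraser: Bystander: white eraser in a blue sleeve, 23 x 58 x 13 mm, on the tray floor near the lip; origin at the centre of its underside.
- paper_clip_tin: Bystander: round grey tin of paper clips, diameter 72, 26 mm high, on the worktop before the tray's near edge; origin at the centre of its underside.
- yellow_pad: Bystander: yellow note pad, 80 x 81 x 20 mm, on the worktop beyond the open end of the tray; origin at the centre of its underside.
- desk_stamp: Bystander: black date stamp, 42 x 62 x 98 mm, on the worktop beyond the housing; origin at the centre of its underside.
Things that resemble listed ones, but are neither listed nor needed, are in the scene too. Several things have the shape of the card_stack; the one meant has the colours described above.

How it is judged:
On the way, in this order (a step that is already met when the one before it is completed fails the run):
1. the stack lies flat against the rail (gap under 4 mm at its middle, within 0.07 rad), its centre at least 70 mm short of its seat (x of card_stack in the frame of card_tray above 0.051 m and angle between the y axis of card_stack and the y axis of card_tray, either way round below 0.07 rad and y of card_stack in the frame of card_tray below 0.044 m), for 0.2 s.
2. the stack reaches the pocket's mouth (its centre 10 to 60 mm short of its seat) still flat against the rail (gap under 4 mm, within 0.07 rad) (x of card_stack in the frame of card_tray above 0.051 m and angle between the y axis of card_stack and the y axis of card_tray, either way round below 0.07 rad and y of card_stack in the frame of card_tray between 0.054 and 0.104 m), for 0.05 s.
At the end, for the whole second after the job is handed in: The stack rests flat on the tray floor in the pocket: gap to the housing under 4 mm, gap to the rail under 3.5 mm at its middle, parallel to the rail within 0.06 rad, at rest (x of card_stack in the frame of card_tray above 0.0515 m and y of card_stack in the frame of card_tray above 0.11 m and angle between the y axis of card_stack and the y axis of card_tray, either way round below 0.06 rad and height (world z) of card_stack below 0.009 m and angle between card_stack's own z axis and vertical below 0.05 rad and linear speed of card_stack below 0.01 m/s); the robot touches nothing.
It fails at once if the card stack is lifted (more than 10 mm off the tray floor) or tipped (over 0.3 rad) (height (world z) of card_stack above 0.016 m or angle between card_stack's own z axis and vertical above 0.3 rad).
It fails at once if the eraser is moved more than 20 mm (distance of rubber_eraser from where it was at the start of the episode above 0.02 m).
It fails at once if the clip tin is moved more than 20 mm (distance of paper_clip_tin from where it was at the start of the episode above 0.02 m).
It fails at once if the note pad is moved more than 20 mm (distance of yellow_pad from where it was at the start of the episode above 0.02 m).
It fails at once if the date stamp is moved more than 20 mm (distance of desk_stamp from where it was at the start of the episode above 0.02 m).
It also fails if it takes over 48 s, if anything falls off the work surface, if the arm or the gripper's body presses on something with over 40 N, if the wrist force passes 120 N, or if a joint passes its speed limit or range.

### The arm

A 7-joint arm with a two-finger parallel gripper is mounted at the origin on a cart in front of the work surface, level with it; the furniture and walls round the work are solid. World frame = base frame: x ahead of the robot, y to its left, z up, the work surface at z = 0. Lengths are in m, angles in rad, forces in N, time in s.
With the tool pointing down it reaches from about 0.4 to 0.85 m from the base axis. Payload 10.4 kg.
Tool frame: the origin (TCP) lies on the centre line of the jaws, within the pads' length; the fingertips stand 11 mm ahead of it and the grasp point (between the pads) lies 8 mm behind it (tip_reach is the distance from the TCP to the fingertips, in m); z points along the fingers, y is the line along which they close (so a half turn about z gives the same grasp; the last joint's range is limited). The gripper opens to 85 mm and grips with 20 to 120 N. Pads are 22 mm wide; open, the fingers measure 114 mm over their backs; the gripper's body (76 mm by 85 mm) begins 54 mm behind the grasp point. The pads swing forward as they close: fully open they stand 13 mm farther back than shut.
Start: joints at [-1.141, 0.332, -0.065, 1.46, 0.022, 1.35, -0.088], TCP at [0.273, 0.562, 0.242] pointing down, gripper open.
Joint ranges: [-2.6, 2.6], [-0.5, 2.12], [-1.47, 1.34], [0.16, 2.42], [-1.27, 4.41], [0.06, 2.06], [-2.6, 2.6]. Speed limits (rad/s): [2.22, 2.22, 2.79, 2.79, 3.14, 3.14, 3.14].

### API

Orientations are given as a unit quaternion [x, y, z, w].
In Python, from workcell import get_obs, camera, hand_in, tip_reach gives the robot as it stands. The module is installed in compiled form; this text tells all that it offers.
- The arm moves only by the tool move_arm, never from a script. Its argument "plan" is a list of rows, each an object with "delta_pos": the shift along the tool's x, y, z in shares of 0.5 m (1.0 is 0.5 m), a list of three; "turn": the turn, a rotation vector about the tool's x, y, z in parts of the range, where 1.0 means pi rad, a list of three; "fingers": the closure, from 0 (fully open) to 1 (shut). A call has 1 to 12 rows; each row is the pose to reach, as a shift and turn from the pose commanded when the call began, along the tool's axes at that moment; what a row does not reach only later rows make up. A row lasts 1/8 s, in which the tool goes at most 62.5 mm and 10.7 degrees, less where a joint would pass 70% of its speed; a pose out of reach is approached as far as the arm can. Shift and turn numbers lie between -1 and 1, and a call with a number outside is refused. A call with a gripper value outside its range is refused whole. The fingers move at their own pace and stop on an object; "force" is the grip in N (left out, the last holds). Time passes only in rows, so rows that repeat a pose let the fingers close. It gives the time, the measured TCP pose, the force, the opening and the grip force at its end, in the units of the state.
- get_obs(): the state, without advancing time (a new reading comes with each control period).
- camera(name): name is "side" or "top"; returns a dict with "color" (384x512x3 uint8, red, green, blue), "range_z" (384x512 float32, m along the optical axis (not along the pixel's ray), 0 where there is no reading), "fx", "fy", "cx", "cy" (pixels), "R" (3x3) and "t" (3): a world point X has camera coordinates R X + t. Camera axes: x right, y down, z forward; pixel columns grow to the right and rows downward; lengths in m; the calibration is good to about 2 mm. A picture is of the moment at which its call begins.
- hand_in(): hands the job in; it is judged then, once.
The state is a dict: "clock": time; "joint_pos": joint angles; "joint_velocities": joint speeds; "tau": joint torques, N m; "position": TCP position; "ee_rot": TCP orientation; "ft_force": force on the tool from outside, world axes, zero at the start; "torque": the same for the moment, N m; "grip_width": opening from 0.0 (shut) to 1.0 (fully open); "grasp_force": force on a finger pad.
Only numpy, scipy, OpenCV 4.12 (cv2) and the standard library are available. Lean on these libraries where they do the work, as an engineer would, in place of code of your own. Each camera call takes 0.05 s, during which the arm holds its last target. There are 200 camera calls.

## Working session

There is one attempt and no reset: what is moved stays moved. The work goes in short steps, Python scripts to look and compute and a tool call to move; the robot and the scene stay as the last step left them, time stands still between calls to the robot, and variables do not carry over. Pictures are saved under pics/ and viewed, at most 10 in all, crops included, and the job is handed in when it is done.

Besides the shell and the picture viewer there is one more tool, called as name(argument=value, ...), one argument or row to a line, values as JSON. move_arm: Moves the arm, as the interface text tells. Its arguments: {"type":"object","properties":{"plan":{"type":"array","items":{"type":"object","properties":{"delta_pos":{"type":"array","items":{"type":"number"}},"turn":{"type":"array","items":{"type":"number"}},"fingers":{"type":"number"}}}},"force":{"type":"number"}},"required":["plan"]}

```bash
mkdir -p pics; python3 - <<'E'
from workcell import *
import cv2,numpy as np
o=get_obs();print(o['clock'],o['position'],o['ee_rot'],o['grip_width'],tip_reach)
for n in('top','side'):
    c=camera(n);cv2.imwrite(f'pics/{n}0.png',cv2.resize(c['color'][:,:,::-1],(768,576)))
    np.savez(f'{n}0.npz',**c);print(n,c['fx'],c['cx'],c['cy'],c['R'].round(3).tolist(),c['t'].round(3))
E
```

```text
0.0 [0.27325639 0.56170233 0.24152724] [ 2.24431238e-01  9.74489682e-01 -6.79626907e-04 -1.32008000e-04] 0.9996730250931731 0.011
top 355.1602697417743 255.4455112547949 184.03260858479348 [[0.015, -1.0, -0.006], [-0.989, -0.014, -0.15], [0.15, 0.008, -0.989]] [0.029 0.591 0.849]
side 385.39489366523657 256.8875484738317 189.12595108416386 [[0.992, -0.124, 0.008], [-0.063, -0.555, -0.83], [0.108, 0.823, -0.558]] [-0.586  0.107  0.808]
```

View pics/top0.png

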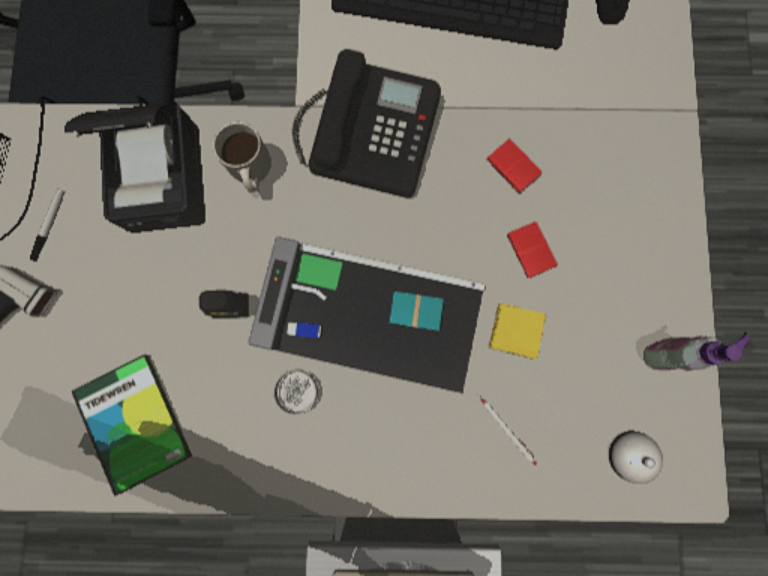

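View pics/side0.png

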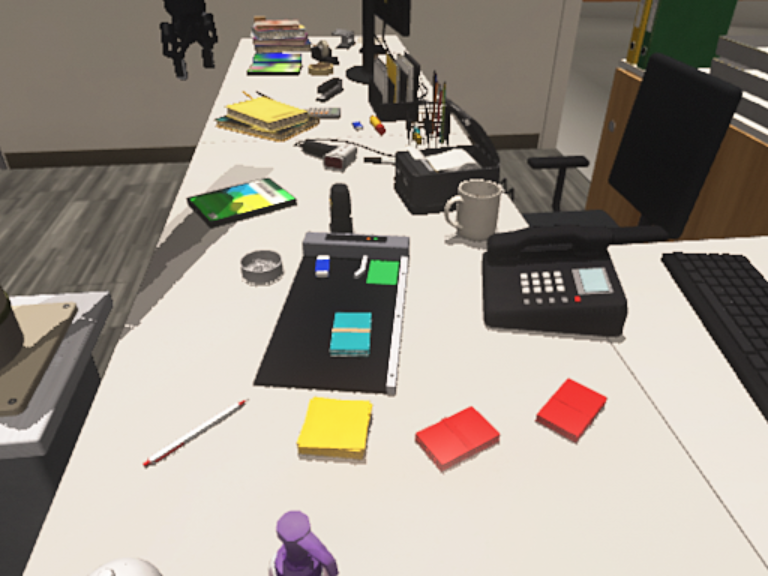

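The top picture shows three card-shaped stacks: turquoise with a tan band at (416,311), and red ones at (514,165) and (532,249). Only the turquoise one on the tray fits the description. The rail runs from (302,248) to (484,287), the housing is at (275,292) and the eraser is at (304,330). The side picture shows the same layout, with the turquoise stack at (351,333). I'll confirm it in an enlarged crop.

```bash
cat > h.py <<'E'
import numpy as np,cv2
def ray(c,u,v,z):
    R,t=c['R'],c['t'];d=R.T@np.array([(u-c['cx'])/c['fx'],(v-c['cy'])/c['fy'],1]);C=-R.T@t
    return C+d*(z-C[2])/d[2]
def cloud(c):
    v,u=np.mgrid[:384,:512];z=c['range_z']
    P=np.stack([(u-c['cx'])/c['fx']*z,(v-c['cy'])/c['fy']*z,z],-1)
    return (P-c['t'])@c['R']
def turq(c):
    h=cv2.cvtColor(c['color'],cv2.COLOR_RGB2HSV)
    m=((h[...,0]>82)&(h[...,0]<100)&(h[...,1]>120)&(h[...,2]>70)).astype(np.uint8)
    m=cv2.morphologyEx(m,cv2.MORPH_CLOSE,np.ones((7,7)))
    n,l,s,_=cv2.connectedComponentsWithStats(m)
    return l,s
E
python3 - <<'E'
from h import *
T=np.load('top0.npz');S=np.load('side0.npz')
cv2.imwrite('pics/crop.png',cv2.resize(T['color'][150:270,160:335,::-1],None,fx=4.5,fy=4.5,interpolation=cv2.INTER_CUBIC))
for n,c in(('top',T),('side',S)):
    l,s=turq(c);P=cloud(c)
    for i in range(1,len(s)):
        if s[i,4]>60:
            Q=P[(l==i)&(c['range_z']>0)];print(n,s[i],np.median(Q,0).round(4))
# rail & housing from depth in top
E
```

```text
top [260 194  36  26 712] [ 0.5357 -0.0182  0.0198]
top [ 58 269  25  28 378] [0.3423 0.4987 0.0156]
side [151 123  20   7  91] [0.3392 0.5003 0.0135]
side [220 208  28  28 701] [ 0.5366 -0.0233  0.0185]
```

View pics/crop.png

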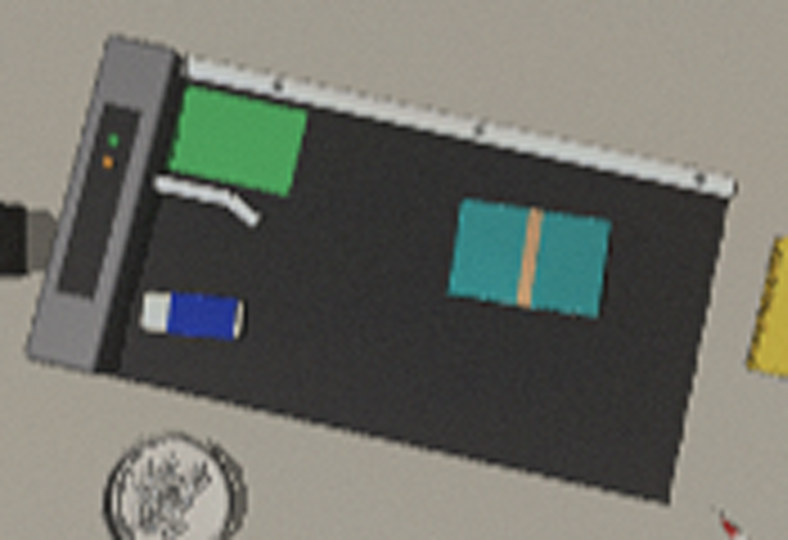

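The crop confirms it: the turquoise stack with a tan band has corners at about (461,199), (610,219), (598,318) and (449,297). The tray's near-right corner is at (669,503), the rail end at (737,185) and the housing face edge runs from (178,52) to (98,372).

```bash
cat >> h.py <<'E'
from scipy.optimize import least_squares
def proj(c,X):
    p=np.atleast_2d(X)@c['R'].T+c['t'];return np.c_[c['fx']*p[:,0]/p[:,2]+c['cx'],c['fy']*p[:,1]/p[:,2]+c['cy']]
def tr(q,L):  # tray->world
    L=np.atleast_2d(L);c,s=np.cos(q[2]),np.sin(q[2])
    return np.c_[q[0]+c*L[:,0]-s*L[:,1],q[1]+s*L[:,0]+c*L[:,1],L[:,2]]
def mask(c,near=None):
    l,s=turq(c);i=[k for k in range(1,len(s)) if s[k,4]>150 and s[k,1]<260];return l==max(i,key=lambda k:s[k,4])
def stackpose(c,zt=0.020,q0=None):
    """fit silhouette of the 56x88x14 box to the mask"""
    m=mask(c).astype(np.float32);m=cv2.GaussianBlur(m,(0,0),.8)
    B=np.array([[x,y,z] for x in(-.028,.028) for y in(-.044,.044) for z in(.006,zt)])
    if q0 is None:
        v,u=np.nonzero(m>.5);w=ray(c,u.mean(),v.mean(),.018);q0=[w[0],w[1],-.1]
    def f(q):
        p=proj(c,tr(q,B)).astype(np.float32);h=cv2.convexHull(p)[:,0]
        g=np.zeros(m.shape,np.uint8);cv2.fillPoly(g,[np.round((h)*256).astype(np.int32)],255,cv2.LINE_AA,8)
        return float(((cv2.GaussianBlur(g/255.,(0,0),.8)-m)**2).sum())
    from scipy.optimize import minimize
    best=min((minimize(f,[q0[0],q0[1],a],method='Nelder-Mead',options=dict(initial_simplex=[[q0[0],q0[1],a],[q0[0]+.006,q0[1],a],[q0[0],q0[1]+.006,a],[q0[0],q0[1],a+.1]],xatol=1e-5)) for a in q0[2]+np.array([-.2,0,.2])),key=lambda r:r.fun)
    return best.x,best.fun
E
python3 - <<'E'
from h import *
T=dict(np.load('top0.npz'));S=dict(np.load('side0.npz'))
cr=lambda a:(np.array(a)+.5)/[4.5,4.5]-.5+[160,150]
A=np.array([[83,-170,16],[95,-170,16],[95,158,16],[-95,158,34],[-95,-170,6]])/1e3
pa=cr([[729,198],[737,182],[190,55],[98,371],[669,503]])
r=least_squares(lambda q:(proj(T,tr(q,A))-pa).ravel(),[.55,.03,-.2])
q=r.x;print('tray',q.round(4),r.fun.round(2))
np.save('tray.npy',q)
print('side px*1.5',(proj(S,tr(q,A))*1.5).round(0).tolist())
Bs=[]
for n,c in(('top',T),('side',S)):
    p,f=stackpose(c);print(n,p.round(4),f)
    co,s=np.cos(q[2]),np.sin(q[2]);d=p[:2]-q[:2];print(' in tray',(co*d[0]+s*d[1]).round(4),(-s*d[0]+co*d[1]).round(4),(p[2]-q[2]).round(3))
P=cloud(T)
h=cv2.cvtColor(T['color'],cv2.COLOR_RGB2HSV)
for nm,u,v in(('floor',256,240),('stack',278,207),('desk',240,270),('tin',199,261)):print(nm,np.median(P[v-3:v+4,u-3:u+4].reshape(-1,3),0).round(4))
E
```

```text
tray [ 0.5265  0.0474 -0.2134] [ 1.15  0.15  0.29 -0.78 -0.82 -0.5  -0.43  0.32 -0.18  0.67]
side px*1.5 [[384.0, 386.0], [393.0, 387.0], [408.0, 256.0], [301.0, 242.0], [250.0, 383.0]]
top [ 0.5358 -0.019  -0.1346] 32.27253994975166
 in tray 0.0232 -0.0629 0.079
side [ 0.5389 -0.0108 -0.1165] 59.79631628333783
 in tray 0.0245 -0.0542 0.097
floor [0.451  0.0344 0.0071]
stack [ 0.5354 -0.0206  0.02  ]
desk [0.3748 0.0741 0.0008]
tin [0.3964 0.1778 0.0109]
```

The manual's scale: shifts go in shares of 0.5 m and turns go in shares of pi rad. Converting my numbers, -0.424 m / 0.5 = -0.848, 0.08 m / 0.5 = 0.16, -0.239 rad / 3.1416 = -0.0761.

move_arm(
  plan=[
    {"delta_pos": [-0.848, -0.848, 0.16], "turn": [0, 0, -0.0761], "fingers": 0.45},
    {"delta_pos": [-0.848, -0.848, 0.16], "turn": [0, 0, -0.0761], "fingers": 0.45},
    {"delta_pos": [-0.848, -0.848, 0.16], "turn": [0, 0, -0.0761], "fingers": 0.45},
    {"delta_pos": [-0.848, -0.848, 0.16], "turn": [0, 0, -0.0761], "fingers": 0.45},
    {"delta_pos": [-0.848, -0.848, 0.16], "turn": [0, 0, -0.0761], "fingers": 0.45},
    {"delta_pos": [-0.848, -0.848, 0.16], "turn": [0, 0, -0.0761], "fingers": 0.45},
    {"delta_pos": [-0.848, -0.848, 0.16], "turn": [0, 0, -0.0761], "fingers": 0.45},
    {"delta_pos": [-0.848, -0.848, 0.16], "turn": [0, 0, -0.0761], "fingers": 0.45},
    {"delta_pos": [-0.848, -0.848, 0.16], "turn": [0, 0, -0.0761], "fingers": 0.45},
    {"delta_pos": [-0.848, -0.848, 0.16], "turn": [0, 0, -0.0761], "fingers": 0.45},
    {"delta_pos": [-0.848, -0.848, 0.16], "turn": [0, 0, -0.0761], "fingers": 0.45},
    {"delta_pos": [-0.848, -0.848, 0.16], "turn": [0, 0, -0.0761], "fingers": 0.45},
  ],
)

```text
clock: 1.6
position: [0.4689, -0.004, 0.1621]
ee_rot: [0.106, 0.994, 0.0, -0.0]
ft_force: [-0.5, 0.5, 1.1]
grip_width: 0.549
grasp_force: 0.0
```

Converted, 0.142 m / 0.5 = 0.284, 0.13 m / 0.5 = 0.26.

move_arm(
  plan=[
    {"delta_pos": [0, 0, 0.12], "turn": [0, 0, 0], "fingers": 0.45},
    {"delta_pos": [0, 0, 0.22], "turn": [0, 0, 0], "fingers": 0.45},
    {"delta_pos": [0, 0, 0.26], "turn": [0, 0, 0], "fingers": 0.45},
    {"delta_pos": [0, 0, 0.284], "turn": [0, 0, 0], "fingers": 0.45},
    {"delta_pos": [0, 0, 0.284], "turn": [0, 0, 0], "fingers": 0.45},
  ],
)

```text
clock: 2.22
position: [0.469, -0.0039, 0.0202]
ee_rot: [0.106, 0.994, 0.0, -0.0]
ft_force: [-0.1, -0.4, -0.7]
grip_width: 0.554
grasp_force: 0.0
```

```bash
python3 - <<'E'
from h import *
from workcell import *
c=camera('side');print(get_obs()['position'],get_obs()['ft_force'])
cv2.imwrite('pics/s1.png',cv2.resize(c['color'][150:280,150:300,::-1],None,fx=4.6,fy=4.6,interpolation=cv2.INTER_CUBIC))
E
```

```text
[ 0.46954716 -0.00407361  0.02083103] [-0.38229807 -0.29256572 -0.02869924]
```

View pics/s1.png

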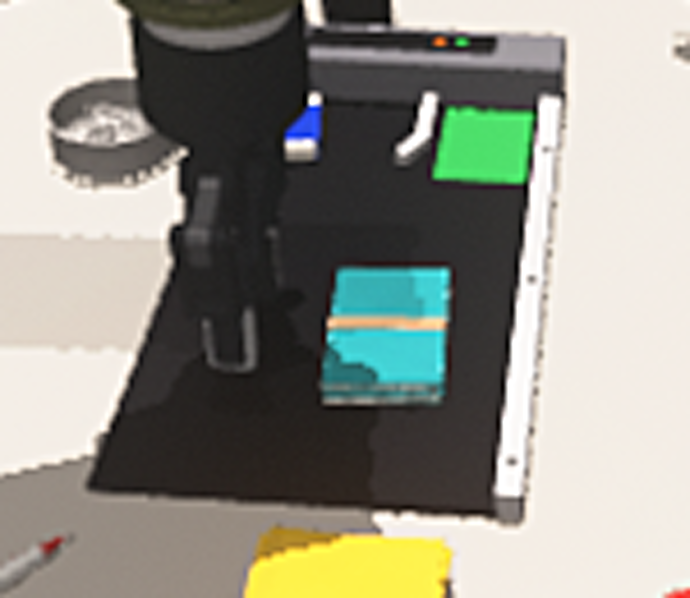

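The gripper stands left of the stack, with the near finger at (230,345) and the stack at (388,330). Its fingers are down by the tray floor and clear of the stack.

Converted, -0.053 m / 0.5 = -0.106, -0.05 m / 0.5 = -0.1.

move_arm(
  plan=[
    {"delta_pos": [-0.03, 0, 0], "turn": [0, 0, 0], "fingers": 0.45},
    {"delta_pos": [-0.044, 0, 0], "turn": [0, 0, 0], "fingers": 0.45},
    {"delta_pos": [-0.052, 0, 0], "turn": [0, 0, 0], "fingers": 0.45},
    {"delta_pos": [-0.06, 0, 0], "turn": [0, 0, 0], "fingers": 0.45},
    {"delta_pos": [-0.068, 0, 0], "turn": [0, 0, 0], "fingers": 0.45},
    {"delta_pos": [-0.076, 0, 0], "turn": [0, 0, 0], "fingers": 0.45},
    {"delta_pos": [-0.084, 0, 0], "turn": [0, 0, 0], "fingers": 0.45},
    {"delta_pos": [-0.092, 0, 0], "turn": [0, 0, 0], "fingers": 0.45},
    {"delta_pos": [-0.1, 0, 0], "turn": [0, 0, 0], "fingers": 0.45},
    {"delta_pos": [-0.106, 0, 0], "turn": [0, 0, 0], "fingers": 0.45},
  ],
)

```text
clock: 3.52
position: [0.5213, -0.016, 0.0203]
ee_rot: [0.107, 0.994, 0.0, 0.0]
ft_force: [-0.7, -0.3, 0.3]
grip_width: 0.547
grasp_force: 0.4
```

```bash
cat > m.py <<'E'
from h import *
from workcell import *
import sys
q=np.load('tray.npy');co,s=np.cos(q[2]),np.sin(q[2])
L=lambda p:(round(co*(p[0]-q[0])+s*(p[1]-q[1]),4),round(-s*(p[0]-q[0])+co*(p[1]-q[1]),4))
c=camera('side');o=get_obs();print('tcp',o['position'].round(4),'tray',L(o['position']),'ft tray',np.round([co*o['ft_force'][0]+s*o['ft_force'][1],-s*o['ft_force'][0]+co*o['ft_force'][1],o['ft_force'][2]],1),'t',o['clock'],'j7',o['joint_pos'][6].round(2))
t=camera('top')
if len(sys.argv)>1:
    A=cv2.resize(c['color'][150:280,150:300,::-1],(460,400),interpolation=cv2.INTER_CUBIC);B=cv2.resize(t['color'][150:270,160:335,::-1],(460,315),interpolation=cv2.INTER_CUBIC)
    cv2.imwrite('pics/'+sys.argv[1],cv2.resize(c['color'][150:280,150:300,::-1],None,fx=4.6,fy=4.6,interpolation=cv2.INTER_CUBIC))
for n,k in(('side',c),('top',t)):
    try:
        p,f=stackpose(k);print(n,L(p),round(p[2]-q[2],3),round(f,1))
    except Exception as e:print(n,e)
E
python3 m.py s2.png
```

```text
tcp [ 0.5216 -0.016   0.0204] tray (np.float64(0.0086), np.float64(-0.0631)) ft tray [-0.4 -0.2  0.4] t 3.575 j7 1.45
side (np.float64(0.0494), np.float64(-0.0568)) 0.053 119.4
top max() iterable argument is empty
```

View pics/s2.png

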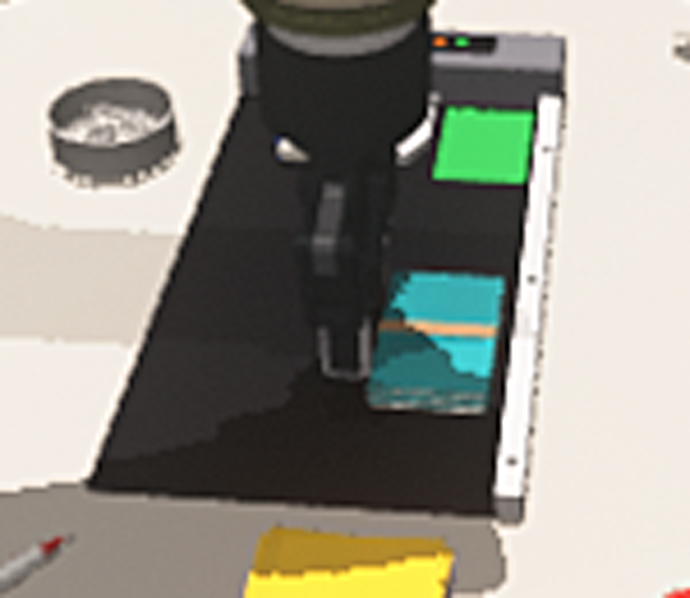

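The stack's right edge, from (503,280) to (490,410), is parallel to the rail edge, from (521,280) to (507,410), with about 8 mm left to go.

Converted, -0.008 m / 0.5 = -0.016, -0.007 m / 0.5 = -0.014.

move_arm(
  plan=[
    {"delta_pos": [-0.006, 0, 0], "turn": [0, 0, 0], "fingers": 0.45},
    {"delta_pos": [-0.01, 0, 0], "turn": [0, 0, 0], "fingers": 0.45},
    {"delta_pos": [-0.014, 0, 0], "turn": [0, 0, 0], "fingers": 0.45},
    {"delta_pos": [-0.016, 0, 0], "turn": [0, 0, 0], "fingers": 0.45},
    {"delta_pos": [-0.016, 0, 0], "turn": [0, 0, 0], "fingers": 0.45},
  ],
)

```text
clock: 4.25
position: [0.5285, -0.0176, 0.0202]
ee_rot: [0.107, 0.994, 0.0, -0.0]
ft_force: [-2.2, 1.0, 0.7]
grip_width: 0.552
grasp_force: 1.2
```

```bash
python3 m.py
```

```text
tcp [ 0.5286 -0.0176  0.0202] tray (np.float64(0.0158), np.float64(-0.0631)) ft tray [-2.3  0.2  1.7] t 4.3 j7 1.46
side (np.float64(0.0564), np.float64(-0.0574)) 0.049 115.8
top max() iterable argument is empty
```

Converted, -0.002 m / 0.5 = -0.004, -0.001 m / 0.5 = -0.002.

move_arm(
  plan=[
    {"delta_pos": [-0.002, 0, 0], "turn": [0, 0, 0], "fingers": 0.45},
    {"delta_pos": [-0.004, 0, 0], "turn": [0, 0, 0], "fingers": 0.45},
    {"delta_pos": [-0.004, 0, 0], "turn": [0, 0, 0], "fingers": 0.45},
  ],
)

```text
clock: 4.72
position: [0.5288, -0.0177, 0.0198]
ee_rot: [0.107, 0.994, 0.0, -0.002]
ft_force: [-11.0, 1.8, 7.7]
grip_width: 0.551
grasp_force: 5.5
```

```bash
python3 m.py
```

```text
tcp [ 0.5288 -0.0177  0.0199] tray (np.float64(0.0161), np.float64(-0.0632)) ft tray [-10.5  -0.8   7. ] t 4.775 j7 1.46
side (np.float64(0.0563), np.float64(-0.0572)) 0.046 103.6
top max() iterable argument is empty
```

The stack is flat against the rail: 10.5 N with no further motion. Next I back off, lift, turn a quarter and go behind its short end.

Converted, -0.1 m / 0.5 = -0.2, -0.083 m / 0.5 = -0.166, 1.571 rad / 3.1416 = 0.5001.

move_arm(
  plan=[
    {"delta_pos": [0.04, 0, 0], "turn": [0, 0, 0], "fingers": 0.45},
    {"delta_pos": [0.06, 0, -0.06], "turn": [0, 0, 0], "fingers": 0.45},
    {"delta_pos": [0.06, 0, -0.16], "turn": [0, 0, 0.0477], "fingers": 0.6},
    {"delta_pos": [0.02, -0.06, -0.2], "turn": [0, 0, 0.105], "fingers": 0.78},
    {"delta_pos": [-0.04, -0.12, -0.2], "turn": [0, 0, 0.1623], "fingers": 0.78},
    {"delta_pos": [-0.076, -0.166, -0.2], "turn": [0, 0, 0.2196], "fingers": 0.78},
    {"delta_pos": [-0.076, -0.166, -0.2], "turn": [0, 0, 0.2769], "fingers": 0.78},
    {"delta_pos": [-0.076, -0.166, -0.2], "turn": [0, 0, 0.3342], "fingers": 0.78},
    {"delta_pos": [-0.076, -0.166, -0.2], "turn": [0, 0, 0.3915], "fingers": 0.78},
    {"delta_pos": [-0.076, -0.166, -0.2], "turn": [0, 0, 0.4488], "fingers": 0.78},
    {"delta_pos": [-0.076, -0.166, -0.2], "turn": [0, 0, 0.5001], "fingers": 0.78},
    {"delta_pos": [-0.076, -0.166, -0.2], "turn": [0, 0, 0.5001], "fingers": 0.78},
  ],
)

```text
clock: 6.32
position: [0.5507, -0.1073, 0.1204]
ee_rot: [0.778, 0.628, 0.0, 0.0]
ft_force: [0.1, 0.1, 0.9]
grip_width: 0.223
grasp_force: 0.0
```

```bash
python3 m.py s3.png; python3 -c "
from workcell import *;print(get_obs()['ee_rot'],get_obs()['grip_width'])"
```

```text
tcp [ 0.5506 -0.1073  0.1204] tray (np.float64(0.0563), np.float64(-0.1461)) ft tray [ 0.3 -0.5  0.1] t 6.375 j7 0.12
side (np.float64(0.0557), np.float64(-0.057)) 0.041 101.1
top (np.float64(0.0544), np.float64(-0.0648)) -0.004 56.3
[7.77337891e-01 6.29083254e-01 1.48168147e-04 2.02787749e-04] 0.22082745745528104
```

View pics/s3.png

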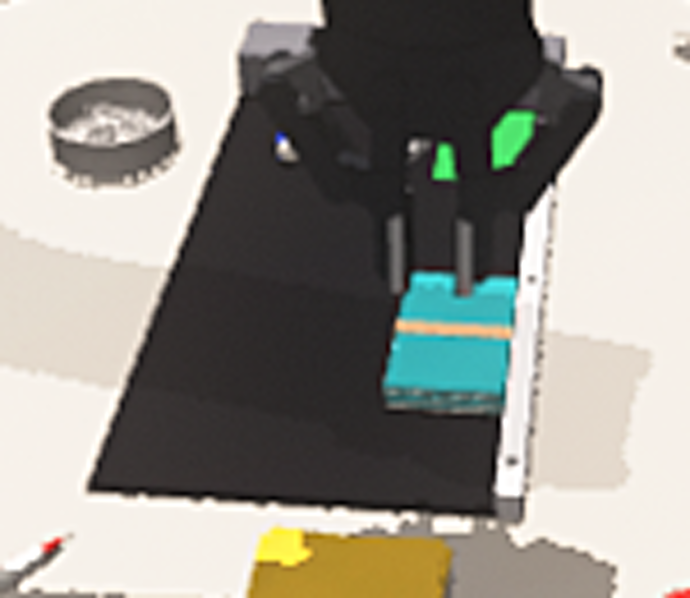

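The stack is parallel to the rail and touching it, with its right edge from (517,285) to (503,405) along the rail. The fingertips are above it and about to come down behind its near end.

Converted, 0.1 m / 0.5 = 0.2, 0.085 m / 0.5 = 0.17.

move_arm(
  plan=[
    {"delta_pos": [0, -0.004, 0.1], "turn": [0, 0, 0], "fingers": 0.78},
    {"delta_pos": [0, -0.004, 0.17], "turn": [0, 0, 0], "fingers": 0.78},
    {"delta_pos": [0, -0.004, 0.2], "turn": [0, 0, 0], "fingers": 0.78},
    {"delta_pos": [0, -0.004, 0.2], "turn": [0, 0, 0], "fingers": 0.78},
    {"delta_pos": [0.024, -0.004, 0.2], "turn": [0, 0, 0], "fingers": 0.78},
    {"delta_pos": [0.04, -0.004, 0.2], "turn": [0, 0, 0], "fingers": 0.78},
    {"delta_pos": [0.05, -0.004, 0.2], "turn": [0, 0, 0], "fingers": 0.78},
    {"delta_pos": [0.06, -0.004, 0.2], "turn": [0, 0, 0], "fingers": 0.78},
    {"delta_pos": [0.07, -0.004, 0.2], "turn": [0, 0, 0], "fingers": 0.78},
    {"delta_pos": [0.08, -0.004, 0.2], "turn": [0, 0, 0], "fingers": 0.78},
    {"delta_pos": [0.092, -0.004, 0.2], "turn": [0, 0, 0], "fingers": 0.78},
  ],
)

```text
clock: 7.8
position: [0.5581, -0.0618, 0.0203]
ee_rot: [0.779, 0.627, -0.0, 0.0]
ft_force: [-0.1, -1.0, 0.4]
grip_width: 0.225
grasp_force: 0.6
```

```bash
python3 m.py s4.png
```

```text
tcp [ 0.5584 -0.0606  0.0202] tray (np.float64(0.054), np.float64(-0.0988)) ft tray [-0.5  0.3  0.1] t 7.85 j7 0.12
side (np.float64(0.0536), np.float64(-0.0521)) 0.124 514.0
top (np.float64(0.0538), np.float64(-0.034)) 0.017 323.3
```

View pics/s4.png

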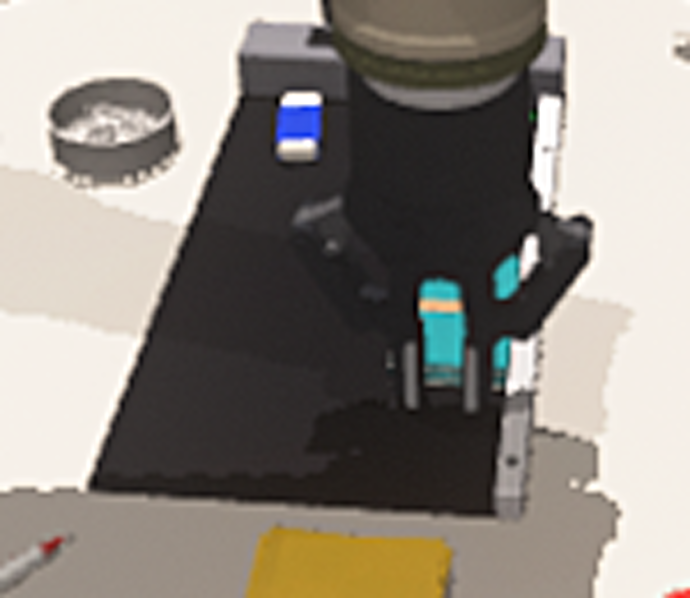

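The fingertips at (412,385) and (470,385) press on the stack's near end, and the stack still lies along the rail.

Converted, 0.084 m / 0.5 = 0.168, 0.077 m / 0.5 = 0.154.

move_arm(
  plan=[
    {"delta_pos": [0.014, 0, 0], "turn": [0, 0, 0], "fingers": 0.78},
    {"delta_pos": [0.028, 0, 0], "turn": [0, 0, 0], "fingers": 0.78},
    {"delta_pos": [0.042, 0, 0], "turn": [0, 0, 0], "fingers": 0.78},
    {"delta_pos": [0.056, 0, 0], "turn": [0, 0, 0], "fingers": 0.78},
    {"delta_pos": [0.07, 0.001, 0], "turn": [0, 0, 0], "fingers": 0.78},
    {"delta_pos": [0.084, 0.001, 0], "turn": [0, 0, 0], "fingers": 0.78},
    {"delta_pos": [0.098, 0.001, 0], "turn": [0, 0, 0], "fingers": 0.78},
    {"delta_pos": [0.112, 0.002, 0], "turn": [0, 0, 0], "fingers": 0.78},
    {"delta_pos": [0.126, 0.002, 0], "turn": [0, 0, 0], "fingers": 0.78},
    {"delta_pos": [0.14, 0.002, 0], "turn": [0, 0, 0], "fingers": 0.78},
    {"delta_pos": [0.154, 0.002, 0], "turn": [0, 0, 0], "fingers": 0.78},
    {"delta_pos": [0.168, 0.002, 0], "turn": [0, 0, 0], "fingers": 0.78},
  ],
)

```text
clock: 9.4
position: [0.577, 0.0205, 0.0203]
ee_rot: [0.779, 0.628, 0.0, -0.0]
ft_force: [-0.2, 0.0, -0.2]
grip_width: 0.222
grasp_force: 0.5
```

```bash
python3 m.py s5.png
```

```text
tcp [0.5773 0.0217 0.0203] tray (np.float64(0.0551), np.float64(-0.0144)) ft tray [-0.4  1.   0.5] t 9.45 j7 -0.03
side (np.float64(0.0544), np.float64(0.0475)) 0.054 285.7
top max() iterable argument is empty
```

View pics/s5.png

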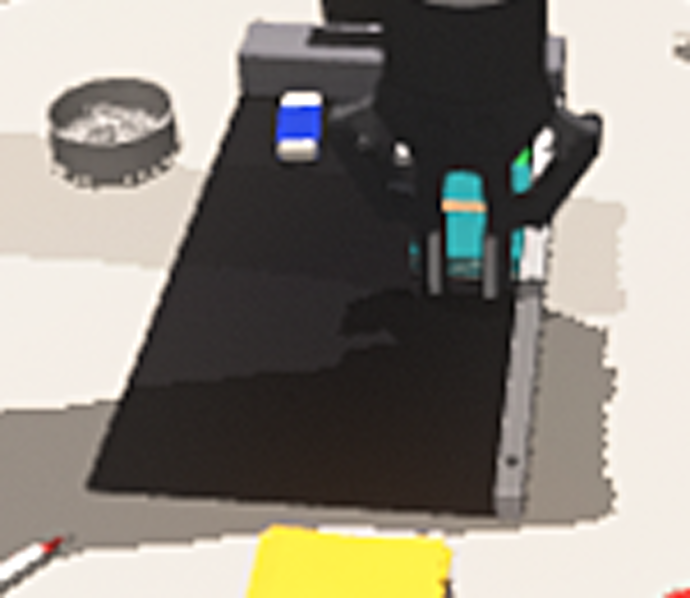

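The stack at (465,230) is still along the rail and nearing the green field. The fingers at (434,265) and (491,265) bear on its end squarely.

Converted, 0.065 m / 0.5 = 0.13, 0.054 m / 0.5 = 0.108.

move_arm(
  plan=[
    {"delta_pos": [0.012, 0, 0], "turn": [0, 0, 0], "fingers": 0.78},
    {"delta_pos": [0.024, 0, 0], "turn": [0, 0, 0], "fingers": 0.78},
    {"delta_pos": [0.036, 0, 0], "turn": [0, 0, 0], "fingers": 0.78},
    {"delta_pos": [0.048, 0, 0], "turn": [0, 0, 0], "fingers": 0.78},
    {"delta_pos": [0.06, 0, 0], "turn": [0, 0, 0], "fingers": 0.78},
    {"delta_pos": [0.072, 0, 0], "turn": [0, 0, 0], "fingers": 0.78},
    {"delta_pos": [0.084, 0, 0], "turn": [0, 0, 0], "fingers": 0.78},
    {"delta_pos": [0.096, 0, 0], "turn": [0, 0, 0], "fingers": 0.78},
    {"delta_pos": [0.108, 0, 0], "turn": [0, 0, 0], "fingers": 0.78},
    {"delta_pos": [0.12, 0, 0], "turn": [0, 0, 0], "fingers": 0.78},
    {"delta_pos": [0.13, 0, 0], "turn": [0, 0, 0], "fingers": 0.78},
  ],
)

```text
clock: 10.88
position: [0.5908, 0.084, 0.0203]
ee_rot: [0.779, 0.628, -0.0, -0.0]
ft_force: [-0.9, -1.8, 1.6]
grip_width: 0.216
grasp_force: 0.7
```

Converted, 0.007 m / 0.5 = 0.014, 0.006 m / 0.5 = 0.012.

move_arm(
  plan=[
    {"delta_pos": [0.006, 0, 0], "turn": [0, 0, 0], "fingers": 0.78},
    {"delta_pos": [0.012, 0, 0], "turn": [0, 0, 0], "fingers": 0.78},
    {"delta_pos": [0.014, 0, 0], "turn": [0, 0, 0], "fingers": 0.78},
    {"delta_pos": [0.014, 0, 0], "turn": [0, 0, 0], "fingers": 0.78},
  ],
)

```text
clock: 11.38
position: [0.5924, 0.0905, 0.0204]
ee_rot: [0.779, 0.628, 0.0, 0.0]
ft_force: [0.2, -0.1, -0.5]
grip_width: 0.223
grasp_force: 0.0
```

```bash
python3 m.py
```

```text
tcp [0.5924 0.0905 0.0204] tray (np.float64(0.0553), np.float64(0.056)) ft tray [ 0.   0.5 -0.1] t 11.425 j7 -0.14
side (np.float64(0.0544), np.float64(0.1211)) 0.053 209.8
top max() iterable argument is empty
```

move_arm(
  plan=[
    {"delta_pos": [0.002, 0, 0], "turn": [0, 0, 0], "fingers": 0.78},
    {"delta_pos": [0.004, 0, 0], "turn": [0, 0, 0], "fingers": 0.78},
    {"delta_pos": [0.006, 0, 0], "turn": [0, 0, 0], "fingers": 0.78},
    {"delta_pos": [0.006, 0, 0], "turn": [0, 0, 0], "fingers": 0.78},
  ],
)

```text
clock: 11.98
position: [0.5929, 0.0934, 0.0203]
ee_rot: [0.779, 0.628, 0.0, -0.0]
ft_force: [-0.3, -0.5, -0.3]
grip_width: 0.22
grasp_force: 0.3
```

move_arm(
  plan=[
    {"delta_pos": [0.002, 0, 0], "turn": [0, 0, 0], "fingers": 0.78},
    {"delta_pos": [0.004, 0, 0], "turn": [0, 0, 0], "fingers": 0.78},
    {"delta_pos": [0.004, 0, 0], "turn": [0, 0, 0], "fingers": 0.78},
  ],
)

```text
clock: 12.35
position: [0.5933, 0.0955, 0.0203]
ee_rot: [0.779, 0.628, 0.0, -0.0]
ft_force: [-0.2, -0.3, 0.5]
grip_width: 0.223
grasp_force: 0.2
```

Converted, 0.002 m / 0.5 = 0.004, 0.001 m / 0.5 = 0.002.

move_arm(
  plan=[
    {"delta_pos": [0.002, 0, 0], "turn": [0, 0, 0], "fingers": 0.78},
    {"delta_pos": [0.004, 0, 0], "turn": [0, 0, 0], "fingers": 0.78},
    {"delta_pos": [0.004, 0, 0], "turn": [0, 0, 0], "fingers": 0.78},
  ],
)

```text
clock: 12.72
position: [0.5937, 0.0974, 0.0203]
ee_rot: [0.779, 0.628, 0.0, -0.0]
ft_force: [0.6, -0.4, 0.5]
grip_width: 0.222
grasp_force: 0.2
```

```bash
python3 m.py s6.png
```

```text
tcp [0.5937 0.0974 0.0203] tray (np.float64(0.0551), np.float64(0.0631)) ft tray [-0.1 -0.2 -0.2] t 12.775 j7 -0.16
side (np.float64(0.0551), np.float64(0.127)) 0.036 159.1
top max() iterable argument is empty
```

View pics/s6.png

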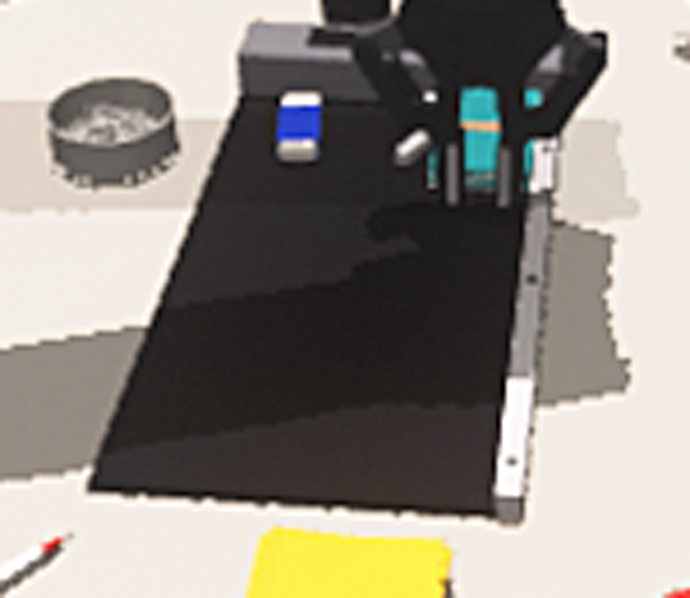

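The stack is in the pocket at (481,140), between the lip at (412,148) and the rail. No end-stop force has shown yet, so I'll keep pushing slowly.

move_arm(
  plan=[
    {"delta_pos": [0.002, 0, 0], "turn": [0, 0, 0], "fingers": 0.78},
    {"delta_pos": [0.004, 0, 0], "turn": [0, 0, 0], "fingers": 0.78},
    {"delta_pos": [0.004, 0, 0], "turn": [0, 0, 0], "fingers": 0.78},
  ],
)

```text
clock: 13.2
position: [0.5938, 0.0975, 0.0202]
ee_rot: [0.779, 0.627, -0.001, 0.0]
ft_force: [-2.8, -6.6, 2.1]
grip_width: 0.219
grasp_force: 3.0
```

Converted, 0.002 m / 0.5 = 0.004, 0.001 m / 0.5 = 0.002.

move_arm(
  plan=[
    {"delta_pos": [0.002, 0, 0], "turn": [0, 0, 0], "fingers": 0.78},
    {"delta_pos": [0.004, 0, 0], "turn": [0, 0, 0], "fingers": 0.78},
    {"delta_pos": [0.004, 0, 0], "turn": [0, 0, 0], "fingers": 0.78},
  ],
)

```text
clock: 13.58
position: [0.5939, 0.0977, 0.0202]
ee_rot: [0.779, 0.627, -0.002, 0.001]
ft_force: [-3.9, -11.1, 5.5]
grip_width: 0.221
grasp_force: 5.7
```

The stack is firmly against the housing (about 11.8 N, no motion). I back off, rise and check.

Converted, -0.25 m / 0.5 = -0.5, -0.2 m / 0.5 = -0.4.

move_arm(
  plan=[
    {"delta_pos": [-0.012, 0, 0], "turn": [0, 0, 0], "fingers": 0.78},
    {"delta_pos": [-0.06, 0, 0], "turn": [0, 0, 0], "fingers": 0.78},
    {"delta_pos": [-0.1, 0, -0.08], "turn": [0, 0, 0], "fingers": 0.78},
    {"delta_pos": [-0.2, 0, -0.16], "turn": [0, 0, 0], "fingers": 0.78},
    {"delta_pos": [-0.3, 0, -0.22], "turn": [0, 0, 0], "fingers": 0.78},
    {"delta_pos": [-0.4, 0, -0.28], "turn": [0, 0, 0], "fingers": 0.78},
    {"delta_pos": [-0.5, 0, -0.32], "turn": [0, 0, 0], "fingers": 0.78},
    {"delta_pos": [-0.5, 0, -0.32], "turn": [0, 0, 0], "fingers": 0.78},
  ],
)

```text
clock: 14.58
position: [0.5402, -0.1492, 0.1822]
ee_rot: [0.781, 0.624, 0.001, 0.001]
ft_force: [-0.6, 0.5, 0.1]
grip_width: 0.219
grasp_force: 0.0
```

```bash
python3 m.py; python3 - <<'E'
from h import *
from workcell import camera
t=camera('top');cv2.imwrite('pics/t7.png',cv2.resize(t['color'][150:250,160:260,::-1],None,fx=6,fy=6,interpolation=cv2.INTER_CUBIC))
E
```

```text
tcp [ 0.5407 -0.1461  0.181 ] tray (np.float64(0.0548), np.float64(-0.1861)) ft tray [-0.5  1.  -0.1] t 14.625 j7 0.15
side max() iterable argument is empty
top (np.float64(0.0524), np.float64(0.1159)) -0.013 70.7
```

View pics/t7.png

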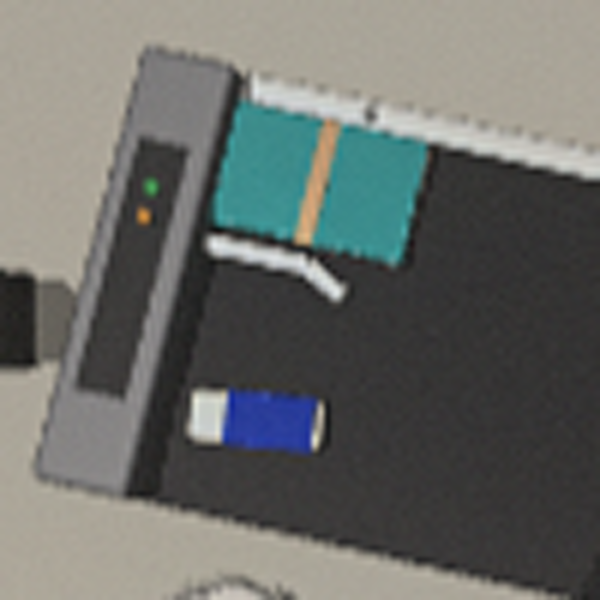

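The stack is in the pocket against the housing, with corners at about (240,103), (430,147), (400,266) and (213,222). The eraser at (255,420) is unmoved. The rail gap of about 2 mm needs a finer measurement.

```bash
python3 - <<'E'
from h import *
from workcell import camera
q=np.load('tray.npy')
t=np.mean([camera('top')['color'].astype(float) for _ in range(4)],0);k=camera('top')
for z,nm in((.016,'rail'),(.020,'stack')):
  print(nm)
  for y in (80,90,100,120,130,140):
    xs=np.arange(.015,.1,.0005);p=proj(k,tr(q,np.c_[xs,0*xs+y/1e3,0*xs+z])).astype(np.float32)
    I=cv2.remap(t.astype(np.float32),p[:,:1],p[:,1:],cv2.INTER_LINEAR)[:,0]
    w=I[:,0];g=I[:,2]-I[:,0]   # red: white rail ; blue-red: teal
    if nm=='rail':
        j=np.nonzero(w>115)[0];j=j[xs[j]>.07];print(y,'rail edge',xs[j[0]].round(4) if len(j) else None,w.max())
    else:
        h=g.max()/2;j=np.nonzero(g>h)[0];print(y,'teal',(xs[j[0]]*1e3).round(1),(xs[j[-1]]*1e3).round(1))
for x in(35,45,60,70):
    ys=np.arange(.05,.18,.0005);p=proj(k,tr(q,np.c_[0*ys+x/1e3,ys,0*ys+.02])).astype(np.float32)
    I=cv2.remap(t.astype(np.float32),p[:,:1],p[:,1:],cv2.INTER_LINEAR)[:,0];g=I[:,2]-I[:,0]
    j=np.nonzero(g>g.max()/2)[0];print('x',x,'teal y',ys[j[0]],ys[j[-1]])
E
```

```text
rail
80 rail edge 0.0825 202.16309
90 rail edge 0.082 202.09375
100 rail edge 0.0815 170.11719
120 rail edge 0.07 205.09277
130 rail edge 0.082 207.30908
140 rail edge 0.082 206.65234
stack
80 teal 27.0 80.5
90 teal 27.0 80.5
100 teal 26.5 80.5
120 teal 32.5 57.5
130 teal 27.0 80.5
140 teal 26.5 80.0
x 35 teal y 0.07300000000000002 0.15750000000000008
x 45 teal y 0.07350000000000002 0.15700000000000008
x 60 teal y 0.07350000000000002 0.15800000000000008
x 70 teal y 0.07350000000000002 0.15800000000000008
```

Against the measured rail edge (82 mm), the stack spans 26.8 to 80.5 mm and is parallel to the rail. Its end is at the housing face (158 mm), so it is home.

```bash
python3 -c "
from workcell import *;print(hand_in())"
```

```text
the job is handed in; nothing more can be done
None
```

The turquoise card stack was pushed flat against the rail, slid along it into the corner pocket and left against the grey encoder housing. The job was handed in at about 15 s, but the interface did not report a verdict. The fingers never came near the eraser, clip tin, note pad or date stamp, and no picture showed any of them moved.

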